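Fit the dust lid to the seal tin and take off its transport cover

ROBOT

A 6-joint arm with a two-finger parallel gripper is mounted at the origin on the work surface. World frame = base frame: x ahead of the robot, y to its left, z up, the work surface at z = 0. Lengths are in m, angles in rad, forces in N, time in s.
With the tool pointing down it reaches from about 0.35 to 0.775 m from the base axis. Payload 5.5 kg.
Tool frame: the origin (TCP) lies on the centre line of the jaws, within the pads' length; the fingertips stand 11 mm ahead of it and the grasp point (between the pads) lies 8 mm behind it; z points along the fingers, y is the direction in which the jaws open and shut (so a half turn about z gives the same grasp; the last joint's range is limited). The gripper opens to 85 mm and grips with 20 to 120 N. Pads are 22 mm wide; open, the fingers measure 114 mm over their backs; the gripper's body (76 mm by 85 mm) begins 54 mm behind the grasp point. The pads swing forward as they close: fully open they stand 13 mm farther back than shut.
Start: joints at [1.159, 0.313, 0.046, 1.304, 0, 1.431], TCP at [0.154, 0.554, 0.242] pointing down, gripper open.
Joint ranges: [-2.76, 2.76], [-0.86, 1.69], [-1.03, 1.26], [-2.2, 2.34], [-1.47, 1.5], [-3.14, 3.14]. Speed limits (rad/s): [2.57, 2.57, 3.14, 3.14, 3.14, 3.14].

INTERFACE

Orientations are given as a unit quaternion [w, x, y, z].
In Python, from workcell import env, imaging, order gives the robot as it stands. The module is installed in compiled form; this text tells all that it offers.
- The arm moves only by the tool move_arm, never from a script. Its argument "deltas" is one flat list of numbers, 7 for each row, row after row: the gripper's target within -1 to 1 (shut at 1, half-way at 0, fully open at -1), then the shift along the tool's x, y, z in m, then the turn, a rotation vector about the tool's x, y, z in degrees. In form: [jaw, tx, ty, tz, ax, ay, az, jaw, tx, ty, tz, ax, ay, az, ...]. A call has 1 to 10 rows; each row shifts and turns the commanded pose from where the row before left it, along the tool's axes as they then stand; what a row does not reach is not made up. A row lasts 1/8 s, in which the tool goes at most 62.5 mm and 10.7 degrees, less where a joint would pass 70% of its speed; a pose out of reach is approached as far as the arm can. A call is refused whole if a number of a shift passes 0.0625 or a number of a turn 10.7, either way. A call with a gripper value outside its range is refused whole. The fingers move at their own pace and stop on an object; "squeeze" is the grip in N (left out, the last holds). Time passes only in rows, so rows that do not move let the fingers close. It gives the time, the measured TCP pose, the force and the opening at its end, in the units of the state.
- env.get_state(): the state, without advancing time (a new reading comes with each control period).
- imaging.read_camera(name): name is "scene" or "top" or "wrist"; returns a dict with "img" (400x640x3 uint8, red, green, blue), "z_map" (400x640 float32, m along the optical axis (not along the pixel's ray), 0 where there is no reading), "fx", "fy", "cx", "cy" (pixels), "dist" ([k1, k2, p1, p2, k3] as OpenCV has them; the pictures are not rectified), "rvec" (rotation vector, rad) and "tvec" (3), from world to camera coordinates, as OpenCV has them. Camera axes: x right, y down, z forward; pixel columns grow to the right and rows downward; lengths in m; the calibration is good to about 2 mm. A picture is of the moment at which its call begins.
- order.hand_in(): hands the job in, once; it reports no verdict.
Trained networks look in a picture, given as the dict that the camera call returned (one of the last four; its "shot" number tells which), for a name from the list of things; names that differ only in an ending like _2 or _b are one class to them, and where a whole thing is asked for, a point or a joint stands for the part that bears it (a point fixed in the world has none). Each returns a list of dicts, best first, with "confidence" (0 to 1); they miss things now and then, are a little off and sometimes report something else, mostly with a low value. They report only what shows in the picture. A call takes as long as a camera call.
- imaging.recognise(picture, thing): "centre" ([column, row] in pixels, amid what is visible of it).
- imaging.cut_out(picture, thing): "mask" (400x640 bool, what is visible of it) and "centre" ([column, row] in pixels, amid what is visible of it).
The state is a dict: "clock": time; "joint_pos": joint angles; "qvel": joint speeds; "tau": joint torques, N m; "tcp_pos": TCP position; "orientation": TCP orientation; "wrist_force": force on the tool from outside, world axes, zero at the start; "ft_torque": the same for the moment, N m; "finger_gap": finger opening in m.
Only numpy, scipy, OpenCV 4.12 (cv2) and the standard library are available. Lean on these libraries where they do the work, as an engineer would, in place of code of your own. Each camera call takes 0.05 s, during which the arm holds its last target.

TASK

Slide the red transport lock of the parking stand away from the lids to its end stop. Then carry the white dust lid and the blue cover resting on it together (the yellow knob belongs to the dust lid and lifts both) to the open tin, lower them gently until the dust lid sits fully in the tin's mouth, and only then lift off the blue cover alone (the black collar belongs to it), leaving the dust lid seated. Finish holding the cover level and still in the gripper, at least 10 cm above the seated dust lid, without letting go of it; leave the bin, carton and pipe coupling where they are.

Things in the scene. Friction and masses are not known exactly. Their poses are not given: they have to be found in the camera images.
- tin: Open round aluminium tin, fixed to the bench: 132 mm outer diameter, 80 mm high, wall 4 mm (mouth 124 mm in diameter), rubber rings lying inside, on a thin square black mat. Origin at the centre of its underside, z up.
- tin_seat (a point): Centre of the tin's mouth at rim height, 80 mm above the bench. The dust lid's origin lies here when the lid is seated.
- stand: Grey parking stand, fixed: base plate 130 (x) by 245 mm (y -75 to 170), open ring of 132 mm outer diameter, top 45 mm above the bench, that carries the lids; dark rail 36 mm wide from y = 82 to 165 mm, top at 48 mm, with a stop block 16 mm wide (y 148 to 162, top at 60 mm). Origin: ring centre at bench height; +y points from the ring along the rail, the way the lock opens.
- stand_seat (a point): Centre of the stand's ring, at its top, 45 mm above the bench. The dust lid's origin lies here while parked.
- lock (a joint): Travel of the red transport lock along the stand's +y, m: from 0 (its steel tongue fully over the cover's edge) to 0.035 (end stop, tongue clear). Starts between 0 and 0.012. It stays where it is left; about 2.5 N of friction plus light damping.
- lock_grip (a point): Centre of the top of the lock's red upright grip, 95 mm above the bench; 24 mm across the slide (stand x), 20 mm along it (stand y), red from 53 to 95 mm above the bench. Moves with the lock; 100 mm from the stand's origin along +y at joint 0. Its steel tongue, 20 mm wide, 56 to 61 mm above the bench, reaches 45 mm from here towards the lids, 3 mm above the cover.
- dust_lid: Inner lid, loose: white flange 132 mm in diameter, 4 mm thick; under it a bevelled plug 116 mm wide, 10 mm deep, that enters ring or tin (4 mm play each side); on it a yellow knob 22 mm in diameter, top 60 mm above the origin. Origin on the axis at the flange's underside, which rests on the rim; z up. About 0.16 kg. Lifted by the knob, it carries the cover along.
- cover: Outer cover, loose, blue: plate 154 mm in diameter, 4 mm thick, lying on the dust lid's flange; skirt 12 mm deep; black collar on top, 44 mm outer, 28 mm inner diameter, up to 28 mm above the origin. The knob passes freely through it (3 mm play) and stands 28 mm above it. Origin on the axis at the plate's underside, 4 mm above the dust lid's origin; z up. About 0.18 kg.
- blue_bin: Bystander: open blue plastic bin, 100 by 130 mm, 60 mm high, loose. Origin at the centre of its underside.
- carton: Bystander: closed cardboard carton, 90 by 120 mm, 50 mm high, loose. Origin at the centre of its underside.
- coupling: Bystander: grey plastic pipe coupling standing on end, 70 mm in diameter, 70 mm high, loose. Origin at the centre of its underside.

How it is judged:
By the outcome, as a careful person would: the job done as asked, in the order asked, and still so for the second after the job is handed in, while the arm keeps its last pose, push and grip.
It also fails if it takes over 64 s, if anything falls off the work surface, if the arm or the gripper's body presses on something with over 40 N, if the wrist force passes 120 N, or if a joint passes its speed limit or range.

## Working session

There is one attempt and no reset: what is moved stays moved. The work goes in short steps, Python scripts to look and compute and a tool call to move; the robot and the scene stay as the last step left them, time stands still between calls to the robot, and variables do not carry over. Pictures are saved under pics/ and viewed, and the job is handed in when it is done.

Besides the shell and the picture viewer there is one more tool, called by a JSON object that holds its "name" and its "arguments". move_arm: Moves the arm, as the interface text tells. Its arguments: {"type":"object","properties":{"deltas":{"type":"array"},"squeeze":{"type":"number"}},"required":["deltas"]}

```bash
mkdir -p pics; cat > h.py <<'E'
import numpy as np, cv2
from workcell import env, imaging, order
def save(p,n): cv2.imwrite(f'pics/{n}.png',cv2.cvtColor(p['img'],cv2.COLOR_RGB2BGR))
def world(p,uv):
    uv=np.asarray(uv,float).reshape(-1,2)
    K=np.array([[p['fx'],0,p['cx']],[0,p['fy'],p['cy']],[0,0,1]])
    n=cv2.undistortPoints(uv.reshape(-1,1,2),K,np.array(p['dist'])).reshape(-1,2)
    z=p['z_map'][uv[:,1].round().astype(int),uv[:,0].round().astype(int)]
    c=np.c_[n*z[:,None],z]
    R=cv2.Rodrigues(np.array(p['rvec']))[0]
    return (c-np.array(p['tvec']).ravel())@R
def maskpts(p,m):
    v,u=np.nonzero(m&(p['z_map']>0)); return world(p,np.c_[u,v])
E
python3 - <<'E'
from h import *
s=env.get_state();print({k:np.round(v,3) for k,v in s.items()})
for n in ['scene','top','wrist']:
    p=imaging.read_camera(n);save(p,n+'0')
    for t in ['tin','stand','lock','dust_lid','cover','blue_bin','carton','coupling']:
        r=imaging.cut_out(p,t)
        for d in r[:2]:
            w=maskpts(p,d['mask'])
            print(n,t,round(d['confidence'],2),np.round(d['centre']),len(w),np.round(np.median(w,0),3) if len(w) else '', np.round(np.percentile(w,[2,98],axis=0),3).tolist() if len(w) else '')
E
```

```text
{'clock': np.float64(0.0), 'joint_pos': array([ 1.159,  0.314,  0.045,  1.304, -0.   ,  1.431]), 'qvel': array([ 0.002, -0.002,  0.   ,  0.001,  0.001, -0.001]), 'tau': array([ 1.0000e-03, -4.8062e+01,  2.9853e+01,  1.9000e-02, -0.0000e+00,
       -0.0000e+00]), 'tcp_pos': array([0.154, 0.553, 0.241]), 'orientation': array([-0.   ,  0.135,  0.991, -0.001]), 'wrist_force': array([ 0.296, -0.512, -0.02 ]), 'ft_torque': array([ 0.003,  0.016, -0.01 ]), 'finger_gap': np.float64(0.085)}
scene stand 0.96 [389. 151.] 2588 [0.505 0.28  0.008] [[0.426, 0.113, 0.0], [0.549, 0.353, 0.093]]
scene lock 0.73 [386. 128.] 335 [0.487 0.281 0.067] [[0.426, 0.247, 0.009], [0.495, 0.302, 0.096]]
scene dust_lid 0.68 [351. 129.] 182 [0.488 0.184 0.095] [[0.432, 0.177, 0.054], [0.495, 0.206, 0.107]]
scene cover 0.82 [350. 149.] 2802 [0.5   0.175 0.053] [[0.415, 0.114, 0.039], [0.558, 0.252, 0.077]]
scene cover 0.71 [387. 127.] 334 [0.488 0.281 0.065] [[0.472, 0.247, 0.052], [0.495, 0.298, 0.096]]
scene blue_bin 0.94 [230. 325.] 5066 [ 0.755 -0.198  0.007] [[0.709, -0.262, 0.001], [0.824, -0.132, 0.061]]
sc
[... 400 characters left out ...]
st_lid 0.54 [239. 278.] 174 [0.485 0.186 0.104] [[0.472, 0.178, 0.048], [0.495, 0.197, 0.107]]
top cover 0.55 [246. 278.] 4698 [0.483 0.185 0.053] [[0.416, 0.119, 0.05], [0.553, 0.254, 0.077]]
top blue_bin 0.75 [435. 142.] 3869 [ 0.774 -0.201  0.007] [[0.71, -0.262, 0.001], [0.823, -0.125, 0.062]]
top carton 0.93 [322. 130.] 2750 [0.776 0.035 0.05 ] [[0.725, -0.027, 0.014], [0.831, 0.096, 0.053]]
top coupling 0.89 [233. 135.] 900 [0.762 0.215 0.049] [[0.726, 0.179, 0.004], [0.791, 0.244, 0.072]]
wrist stand 0.83 [162. 381.] 499 [0.419 0.208 0.016] [[0.416, 0.167, 0.003], [0.435, 0.234, 0.028]]
wrist cover 0.72 [164. 391.] 565 [0.413 0.22  0.046] [[0.405, 0.185, 0.037], [0.435, 0.249, 0.054]]
```

View pics/scene0.png

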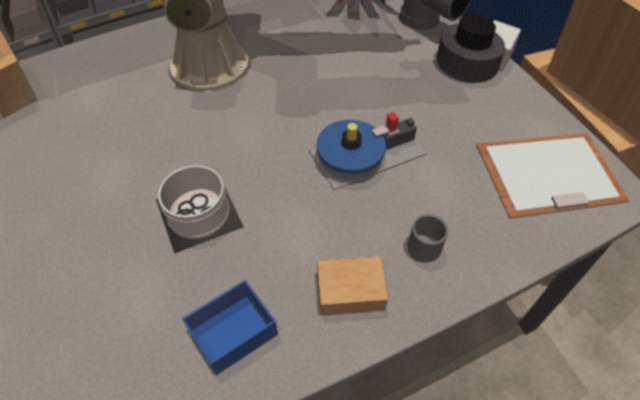

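View pics/top0.png

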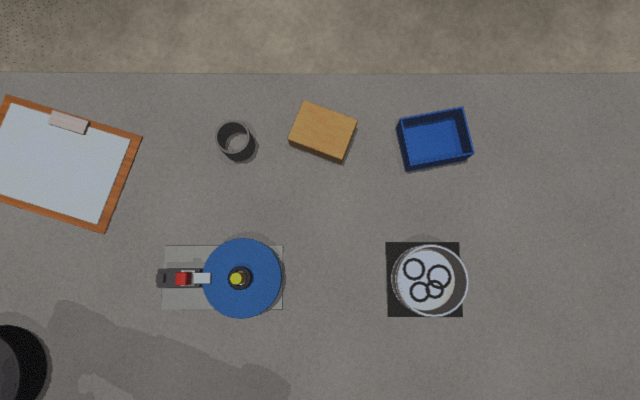

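```bash
python3 - <<'E'
from h import *
from scipy.optimize import least_squares
def circ(P):
    f=least_squares(lambda a:np.hypot(P[:,0]-a[0],P[:,1]-a[1])-a[2],[*P[:,:2].mean(0),.06],loss='soft_l1',f_scale=.001);return np.round(f.x,4),len(P)
for n in ['top','scene']:
    p=imaging.read_camera(n)
    z=p['z_map']
    v,u=np.mgrid[0:400,0:640]; P=np.full((400,640,3),np.nan)
    ok=z>0; P[ok]=world(p,np.c_[u[ok],v[ok]])
    A=P[ok]; C=p['img'][ok].astype(int)
    def box(c,r,z0,z1): return (np.hypot(A[:,0]-c[0],A[:,1]-c[1])<r)&(A[:,2]>z0)&(A[:,2]<z1)
    kn=box((.485,.186),.03,.1,.112); print(n,'knob top',kn.sum(),A[kn].mean(0),A[kn].min(0),A[kn].max(0))
    lk=box((.483,.281),.03,.091,.1); print('lock top',lk.sum(),A[lk].mean(0),A[lk].min(0),A[lk].max(0))
    cv=box((.485,.186),.09,.048,.058)&(C[:,2]>C[:,0]+30); Q=A[cv]; 
    # outer edge by angle
    c=Q[:,:2].mean(0)
    for _ in range(3):
        a=np.arctan2(Q[:,1]-c[1],Q[:,0]-c[0]); r=np.hypot(*(Q[:,:2]-c).T); b=((a+np.pi)/(2*np.pi)*48).astype(int)
        E_=np.array([Q[b==i][r[b==i].argmax()] for i in range(48) if (b==i).any()]); cc=circ(E_); c=cc[0][:2]
    print('cover',cc,'z',np.median(Q[:,2]))
    rim=box((.484,-.17),.09,.075,.086); print('tin rim',circ(A[rim]),np.median(A[rim][:,2]))
    col=box((.485,.186),.03,.072,.081); print('collar',col.sum(),circ(A[col]),np.median(A[col][:,2]))
    st=box((.485,.34),.03,.055,.065); print('stop',st.sum(),A[st].mean(0),A[st].min(0),A[st].max(0))
E
```

```text
top knob top 117 [0.48451603 0.18816814 0.10509838] [0.47402328 0.17864844 0.10020869] [0.49382151 0.19942311 0.10804149]
lock top 152 [0.48396845 0.29112071 0.09486433] [0.47330657 0.28095733 0.09106464] [0.49504627 0.30200276 0.09915004]
cover (array([0.4846, 0.1885, 0.076 ]), 48) z 0.05325209533816643
tin rim (array([ 0.4834, -0.1721,  0.0637]), 547) 0.07977393523138619
collar 251 (array([0.4844, 0.1891, 0.0182]), 251) 0.07694834038288276
stop 73 [0.48295908 0.34351674 0.05996051] [0.47546784 0.33669466 0.05569475] [0.49058905 0.35111294 0.06395892]
scene knob top 71 [0.48471047 0.18648029 0.10461994] [0.47234456 0.17589674 0.10007011] [0.49531157 0.19710466 0.10828251]
lock top 69 [0.4834839  0.28884794 0.09394698] [0.47086304 0.27886639 0.09105955] [0.49562408 0.29843136 0.09767235]
cover (array([0.4846, 0.1861, 0.076 ]), 48) z 0.05319458434751096
tin rim (array([ 0.4826, -0.1744,  0.064 ]), 497) 0.07961175665302138
collar 159 (array([0.4837, 0.1871, 0.0178]), 159) 0.07718659127988785
stop 44 [0.48369394 0.34068053 0.0589219 ] [0.47406923 0.33297396 0.05517397] [0.49208129 0.3492184  0.06264009]
```

The top and scene views agree. The stand is at about (0.484, 0.187), with the knob near px (237,279) in the top view. The lock grip is at y≈0.290, and the tin is at about (0.483, -0.173), near px (428,282). Both cameras give the same knob-to-tin offset, about -0.361 m in y. Next I turn the jaws to point across the rail and approach the lock.

{"name": "move_arm", "arguments": {"deltas": [-1,0,0,0.01,0,0,10.6,-1,0,0,0.01,0,0,10.6,-1,0,0,0.01,0,0,10.6,-1,0,0,0.01,0,0,10.6,-1,0,0,0.01,0,0,10.6,-1,0,0,0.01,0,0,10.6,-1,0,0,0.01,0,0,10.6], "squeeze": 30}}

```text
clock: 2.33
tcp_pos: [0.1544, 0.554, 0.172]
orientation: [-0.0, 0.708, 0.706, 0.0]
wrist_force: [-0.2, 0.9, -0.4]
finger_gap: 0.0853
```

{"name": "move_arm", "arguments": {"deltas": [-1,-0.033,0.041,0,0,0,0,-1,-0.033,0.041,0,0,0,0,-1,-0.033,0.041,0,0,0,0,-1,-0.033,0.041,0,0,0,0,-1,-0.033,0.041,0,0,0,0,-1,-0.033,0.041,0,0,0,0,-1,-0.033,0.041,0,0,0,0,-1,-0.033,0.041,0,0,0,0,-1,0,0,0,0,0,0,-1,0,0,0,0,0,0]}}

```text
clock: 3.58
tcp_pos: [0.4831, 0.2911, 0.1721]
orientation: [-0.0, 0.706, 0.708, -0.0]
wrist_force: [-1.6, 0.4, -0.8]
finger_gap: 0.0857
```

```bash
python3 - <<'E'
from h import *
s=env.get_state();print({k:np.round(v,4).tolist() for k,v in s.items() if k in('tcp_pos','orientation','wrist_force','clock','joint_pos')})
p=imaging.read_camera('wrist');save(p,'w1')
for t in ['lock','dust_lid','cover']:
    for d in imaging.cut_out(p,t)[:1]:
        w=maskpts(p,d['mask']);print(t,d['confidence'],d['centre'],np.round(np.percentile(w,[1,50,99],axis=0),3).tolist())
        for z0,z1 in((.09,.1),(.1,.112)):
            k=w[(w[:,2]>z0)&(w[:,2]<z1)]
            if len(k)>9:print(z0,len(k),np.round([k.min(0),k.max(0)],4).tolist())
E
```

```text
{'clock': 3.575, 'joint_pos': [0.3998, 0.3222, -0.1155, 1.1339, 0.0005, 1.9673], 'tcp_pos': [0.4831, 0.2911, 0.1721], 'orientation': [-0.0004, 0.706, 0.7083, -0.0002], 'wrist_force': [-1.6036, 0.3785, -0.7661]}
lock 0.81 [323.9, 206.6] [[0.467, 0.247, 0.051], [0.481, 0.293, 0.073], [0.496, 0.304, 0.095]]
0.09 740 [[0.4694, 0.2826, 0.09], [0.4929, 0.3021, 0.0961]]
dust_lid 0.68 [324.3, 313.7] [[0.473, 0.181, 0.071], [0.482, 0.196, 0.098], [0.493, 0.2, 0.105]]
0.09 170 [[0.4727, 0.1925, 0.09], [0.4919, 0.1997, 0.0999]]
0.1 404 [[0.4729, 0.1793, 0.1], [0.4916, 0.1994, 0.1058]]
cover 0.73 [321.3, 208.9] [[0.467, 0.246, 0.051], [0.482, 0.293, 0.073], [0.496, 0.304, 0.095]]
0.09 732 [[0.4694, 0.2827, 0.09], [0.4928, 0.3021, 0.0961]]
```

View pics/w1.png

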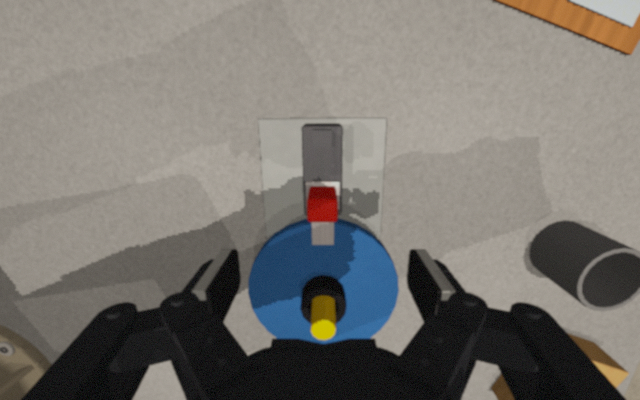

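{"name": "move_arm", "arguments": {"deltas": [-1,0,0,0.019,0,0,0,-1,0,0,0.019,0,0,0,-1,0,0,0.019,0,0,0,-1,0,0,0.019,0,0,0,-1,0,0,0.016,0,0,0,1,0,0,0,0,0,0,1,0,0,0,0,0,0,1,0,0,0,0,0,0,1,0,0,0,0,0,0,1,0,0,0,0,0,0], "squeeze": 30}}

```text
clock: 5.03
tcp_pos: [0.4822, 0.2916, 0.0814]
orientation: [-0.001, 0.705, 0.709, -0.0]
wrist_force: [-5.8, -0.3, 6.8]
finger_gap: 0.0233
```

The wrist view shows the red grip at px (322,203) between the jaws and the rail running straight up the picture. The 23 mm gap means the grip is held, so I slide the lock open now.

{"name": "move_arm", "arguments": {"deltas": [1,0.006,0,0,0,0,0,1,0.006,0,0,0,0,0,1,0.006,0,0,0,0,0,1,0.006,0,0,0,0,0,1,0.006,0,0,0,0,0,1,0.002,0,0,0,0,0,1,0.001,0,0,0,0,0,1,0.001,0,0,0,0,0,1,0,0,0,0,0,0]}}

```text
clock: 6.15
tcp_pos: [0.4818, 0.3233, 0.0813]
orientation: [0.001, 0.706, 0.708, -0.002]
wrist_force: [-4.5, -7.9, 9.6]
finger_gap: 0.0234
```

{"name": "move_arm", "arguments": {"deltas": [1,0.002,0,0,0,0,0,1,0.001,0,0,0,0,0,1,0,0,0,0,0,0]}}

```text
clock: 6.52
tcp_pos: [0.4818, 0.3234, 0.0812]
orientation: [0.003, 0.706, 0.708, -0.004]
wrist_force: [-5.4, -17.1, 11.5]
finger_gap: 0.0236
```

{"name": "move_arm", "arguments": {"deltas": [-1,0,0,0,0,0,0,-1,0,0,0,0,0,0,-1,0,0,0,0,0,0,-1,0,0,0,0,0,0,-1,0,0,-0.03,0,0,0,-1,0,0,-0.03,0,0,0,-1,-0.02,0,-0.03,0,0,0,-1,-0.02,0,0,0,0,0,-1,-0.02,0,0,0,0,0,-1,0,0,0,0,0,0]}}

```text
clock: 7.78
tcp_pos: [0.4827, 0.2664, 0.169]
orientation: [-0.001, 0.706, 0.708, -0.001]
wrist_force: [-0.4, -0.2, 0.3]
finger_gap: 0.0851
```

```bash
cat > m.py <<'E'
from h import *
def meas(n,name):
    p=imaging.read_camera(n);save(p,name)
    v,u=np.nonzero(p['z_map']>0);A=world(p,np.c_[u,v]);C=p['img'][v,u].astype(int)
    red=(C[:,0]>110)&(C[:,1]<60)&(C[:,2]<60); yel=(C[:,0]>110)&(C[:,1]>100)&(C[:,2]<70)
    return p,A,C,red,yel
E
python3 - <<'E'
from m import *
s=env.get_state();print({k:np.round(v,4).tolist() for k,v in s.items() if k in('tcp_pos','orientation','wrist_force','clock','joint_pos')})
for n in('wrist','top','scene'):
    p,A,C,red,yel=meas(n,n+'2')
    for m,z0,nm in((red,.09,'lock'),(yel,.1,'knob')):
        k=A[m&(A[:,2]>z0)&(A[:,2]<.112)]
        if len(k):print(n,nm,len(k),k.mean(0).round(4),k.min(0).round(4),k.max(0).round(4))
E
```

```text
{'clock': 7.775, 'joint_pos': [0.3587, 0.302, -0.1518, 1.1197, 0.0001, 1.9277], 'tcp_pos': [0.4827, 0.2664, 0.169], 'orientation': [-0.0006, 0.7065, 0.7077, -0.0012], 'wrist_force': [-0.3911, -0.2252, 0.3288]}
wrist lock 397 [0.4807 0.3226 0.0937] [0.47   0.3145 0.09  ] [0.4913 0.3332 0.0956]
wrist knob 413 [0.4821 0.1895 0.1043] [0.4727 0.1796 0.1018] [0.4921 0.1992 0.1062]
top knob 72 [0.4843 0.188  0.1053] [0.476  0.1802 0.1003] [0.4938 0.1964 0.1087]
scene lock 44 [0.4864 0.3183 0.0936] [0.4755 0.3095 0.09  ] [0.4944 0.3275 0.0975]
scene knob 41 [0.4846 0.186  0.1052] [0.4762 0.1782 0.1022] [0.4937 0.1937 0.1075]
```

View pics/wrist2.png

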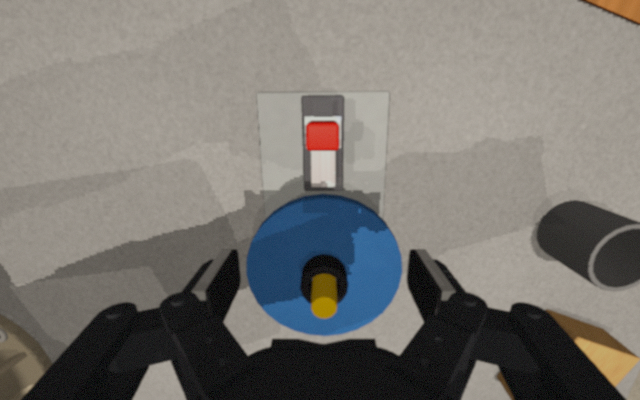

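The wrist view shows the lock at its end stop, with the grip at px (323,135). The tongue tip, at about px (323,188), is clear of the cover's edge. Next I go to the knob.

{"name": "move_arm", "arguments": {"deltas": [-1,-0.026,0,0,0,0,0,-1,-0.026,0,0,0,0,0,-1,-0.026,0,0,0,0,0,-1,0,0,0.02,0,0,0,-1,0,0,0.02,0,0,0,-1,0,0,0.02,0,0,0,-1,0,0,0.014,0,0,0,-1,0,0,0.003,0,0,0,-1,0,0,0,0,0,0]}}

```text
clock: 9.05
tcp_pos: [0.484, 0.1904, 0.0934]
orientation: [-0.0, 0.706, 0.709, 0.0]
wrist_force: [-0.4, -0.0, -0.0]
finger_gap: 0.0856
```

```bash
python3 - <<'E'
from m import *
s=env.get_state();print({k:np.round(v,4).tolist() for k,v in s.items() if k in('tcp_pos','orientation','wrist_force','clock','joint_pos')})
for n in('wrist','scene'):
    p,A,C,red,yel=meas(n,n+'3')
p=imaging.read_camera('scene'); im=cv2.resize(p['img'][80:220,270:450],None,fx=4,fy=4); cv2.imwrite('pics/s3z.png',im[:,:,::-1])
E
```

```text
{'clock': 9.05, 'joint_pos': [0.2204, 0.3035, -0.3502, 0.917, 0.0001, 1.7869], 'tcp_pos': [0.484, 0.1904, 0.0934], 'orientation': [-0.0, 0.7056, 0.7086, 0.0001], 'wrist_force': [-0.3829, -0.0156, -0.006]}
```

View pics/wrist3.png

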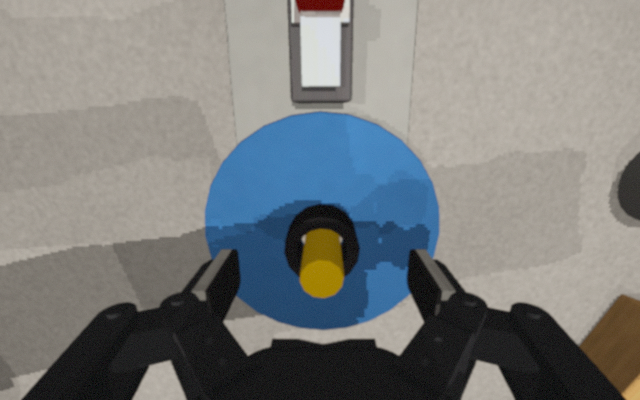

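View pics/s3z.png

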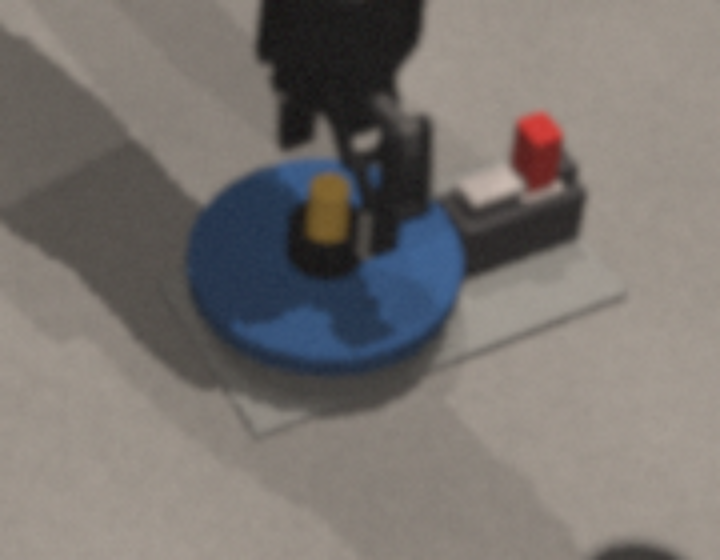

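{"name": "move_arm", "arguments": {"deltas": [-0.6,0,0,0,0,0,0,-0.3,0,0,0,0,0,0], "squeeze": 60}}

```text
clock: 9.45
tcp_pos: [0.4841, 0.1903, 0.0937]
orientation: [0.0, 0.706, 0.708, 0.0]
wrist_force: [-0.1, 0.9, -0.4]
finger_gap: 0.0557
```

{"name": "move_arm", "arguments": {"deltas": [-0.3,-0.002,0,0.002,0,0,0,1,0,0,0,0,0,0,1,0,0,0,0,0,0,1,0,0,0,0,0,0,1,0,0,0,0,0,0,1,0,0,0,0,0,0], "squeeze": 70}}

```text
clock: 10.2
tcp_pos: [0.4837, 0.1882, 0.0915]
orientation: [-0.0, 0.706, 0.709, -0.0]
wrist_force: [-3.0, -1.4, 4.5]
finger_gap: 0.0197
```

```bash
python3 - <<'E'
from m import *
p,A,C,red,yel=meas('wrist','wrist4')
p=imaging.read_camera('scene'); im=cv2.resize(p['img'][80:220,270:450],None,fx=4,fy=4); cv2.imwrite('pics/s4z.png',im[:,:,::-1])
E
```

```text
(no output)
```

View pics/wrist4.png

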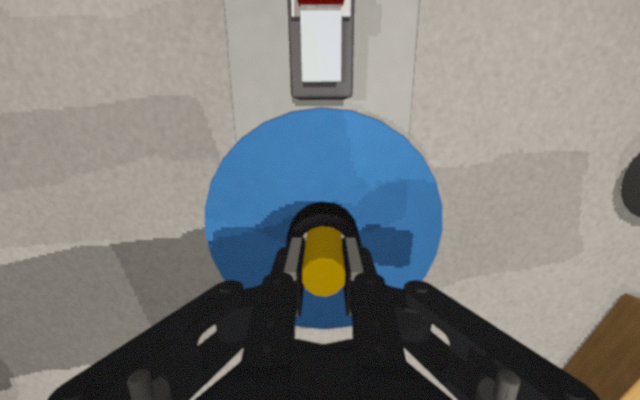

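View pics/s4z.png

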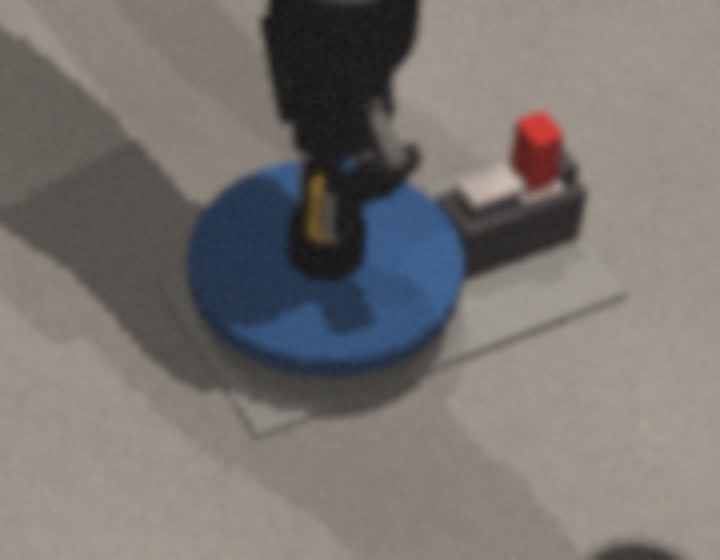

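The fingers are closed on the knob above the collar. Next I lift gently and check.

{"name": "move_arm", "arguments": {"deltas": [1,0,0,-0.003,0,0,0,1,0,0,-0.006,0,0,0,1,0,0,-0.01,0,0,0,1,0,0,-0.015,0,0,0,1,0,0,-0.015,0,0,0,1,0,0,-0.015,0,0,0,1,0,0,-0.015,0,0,0,1,0,0,-0.006,0,0,0,1,0,0,0,0,0,0,1,0,0,0,0,0,0]}}

```text
clock: 11.55
tcp_pos: [0.4834, 0.1882, 0.1757]
orientation: [-0.0, 0.706, 0.709, -0.0]
wrist_force: [-0.4, -0.1, -3.5]
finger_gap: 0.02
```

```bash
cat > cov.py <<'E'
from m import *
from scipy.optimize import least_squares
def cover(A,C,c0,zr,R=.1):
    m=(np.hypot(A[:,0]-c0[0],A[:,1]-c0[1])<R)&(C[:,2]>C[:,0]+25)&(A[:,2]>zr[0])&(A[:,2]<zr[1])
    Q=A[m]; c=np.median(Q[:,:2],0)
    X=np.c_[Q[:,:2]-c,np.ones(len(Q))]; k=np.ones(len(Q),bool)
    for _ in range(6):
        b=np.linalg.lstsq(X[k],Q[k,2],rcond=None)[0]; k=abs(Q[:,2]-X@b)<.003
    Q=Q[k]
    for _ in range(3):
        a=np.arctan2(Q[:,1]-c[1],Q[:,0]-c[0]); r=np.hypot(*(Q[:,:2]-c).T); bi=((a+np.pi)/(2*np.pi)*36).astype(int)
        E=np.array([Q[bi==i][r[bi==i].argmax()] for i in range(36) if (bi==i).any()])
        f=least_squares(lambda a:np.hypot(E[:,0]-a[0],E[:,1]-a[1])-.0768,c,loss='soft_l1',f_scale=.001); c=f.x
    return c.round(4),'z',round(float(Q[:,2].mean()),4),'tilt deg',np.degrees(b[:2]).round(2),len(Q)
E
python3 - <<'E'
from cov import *
for n in ('top','scene','wrist'):
    p,A,C,red,yel=meas(n,n+'5'); print(n,cover(A,C,(.484,.188),(.11,.15)))
E
```

```text
top (array([0.4846, 0.1894]), 'z', 0.1374, 'tilt deg', array([-0.09,  0.05]), 3121)
scene (array([0.4841, 0.1867]), 'z', 0.1373, 'tilt deg', array([ 0.06, -0.19]), 2217)
wrist (array([0.4823, 0.1886]), 'z', 0.1363, 'tilt deg', array([ 0.03, -0.09]), 30202)
```

View pics/scene5.png

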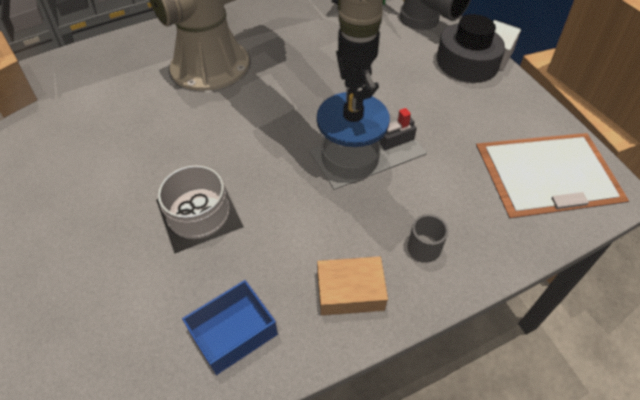

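Both lids are lifted, level, with a load of about 3.5 N. Next I carry them over the tin, -0.3605 m in y and -0.0015 m in x.

{"name": "move_arm", "arguments": {"deltas": [1,-0.01,0,0,0,0,0,1,-0.02,0,0,0,0,0,1,-0.03,0,0,0,0,0,1,-0.03,0,0,0,0,0,1,-0.03,0,0,0,0,0,1,-0.03,0,0,0,0,0,1,-0.03,0,0,0,0,0,1,-0.03,0,0,0,0,0,1,-0.03,0,0,0,0,0,1,-0.03,0,0,0,0,0]}}

```text
clock: 12.95
tcp_pos: [0.4845, -0.0833, 0.1762]
orientation: [-0.0, 0.706, 0.708, -0.0]
wrist_force: [0.7, 0.5, -3.4]
finger_gap: 0.0196
```

{"name": "move_arm", "arguments": {"deltas": [1,-0.03,0,0,0,0,0,1,-0.03,-0.0015,0,0,0,0,1,-0.02,0,0,0,0,0,1,-0.0105,0,0,0,0,0,1,0,0,0,0,0,0,1,0,0,0,0,0,0]}}

```text
clock: 13.7
tcp_pos: [0.4836, -0.1715, 0.1762]
orientation: [-0.0, 0.705, 0.709, 0.0]
wrist_force: [0.6, 0.7, -2.9]
finger_gap: 0.0198
```

```bash
python3 - <<'E'
from cov import *
s=env.get_state();print(s['tcp_pos'],s['wrist_force'])
for n in ('top','scene','wrist'):
    p,A,C,red,yel=meas(n,n+'6'); print(n,cover(A,C,(.484,-.172),(.11,.15)))
    mk=(A[:,2]<.086)&(A[:,2]>.075)&(np.hypot(A[:,0]-.483,A[:,1]+.172)<.08)
    print(mk.sum())
E
```

```text
[ 0.48360091 -0.17145991  0.17616096] [ 0.64993109  0.71352711 -2.89370854]
top (array([ 0.4854, -0.1703]), 'z', 0.138, 'tilt deg', array([0.04, 0.08]), 3322)
0
scene (array([ 0.485 , -0.1721]), 'z', 0.1382, 'tilt deg', array([-0.12,  0.08]), 3012)
225
wrist (array([ 0.4828, -0.1709]), 'z', 0.137, 'tilt deg', array([ 0.1 , -0.07]), 30239)
0
```

View pics/scene6.png

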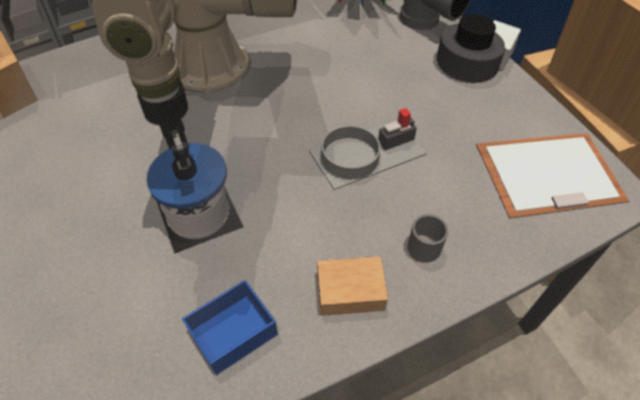

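Both cameras put the cover about 2 mm off the tin in +x and 2 mm in +y. I correct that and lower to just above the mouth.

{"name": "move_arm", "arguments": {"deltas": [1,-0.002,-0.002,0,0,0,0,1,0,0,0.008,0,0,0,1,0,0,0.01,0,0,0,1,0,0,0.008,0,0,0,1,0,0,0.006,0,0,0,1,0,0,0.003,0,0,0,1,0,0,0,0,0,0]}}

```text
clock: 14.72
tcp_pos: [0.4817, -0.1742, 0.1411]
orientation: [-0.0, 0.706, 0.709, 0.0]
wrist_force: [0.8, -0.3, -3.0]
finger_gap: 0.0196
```

```bash
python3 - <<'E'
from cov import *
s=env.get_state();print(s['tcp_pos'],s['wrist_force'])
for n in ('top','scene'):
    p,A,C,red,yel=meas(n,n+'7'); print(n,cover(A,C,(.482,-.172),(.07,.125)))
im=cv2.resize(p['img'][120:260,120:300],None,fx=4,fy=4); cv2.imwrite('pics/s7z.png',im[:,:,::-1])
E
```

```text
[ 0.48172335 -0.17421792  0.14107635] [ 0.79828597 -0.29310283 -3.00103045]
top (array([ 0.4836, -0.1732]), 'z', 0.1029, 'tilt deg', array([0.02, 0.11]), 2973)
scene (array([ 0.4836, -0.1751]), 'z', 0.1032, 'tilt deg', array([-0.31,  0.07]), 2898)
```

View pics/s7z.png

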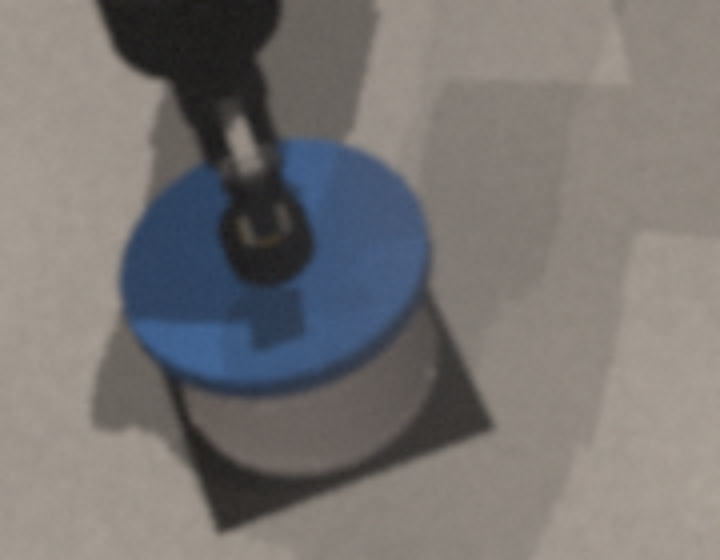

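{"name": "move_arm", "arguments": {"deltas": [1,0.001,0,0.003,0,0,0,1,0,0,0.003,0,0,0,1,0,0,0.002,0,0,0,1,0,0,0.002,0,0,0,1,0,0,0,0,0,0]}}

```text
clock: 15.45
tcp_pos: [0.4817, -0.1732, 0.1311]
orientation: [-0.0, 0.706, 0.709, -0.0]
wrist_force: [0.5, -0.1, -4.2]
finger_gap: 0.0198
```

{"name": "move_arm", "arguments": {"deltas": [1,0,0,0.001,0,0,0,1,0,0,0.001,0,0,0,1,0,0,0,0,0,0]}}

```text
clock: 15.82
tcp_pos: [0.4817, -0.1732, 0.1292]
orientation: [-0.0, 0.706, 0.709, 0.0]
wrist_force: [-0.0, -0.2, -2.9]
finger_gap: 0.02
```

{"name": "move_arm", "arguments": {"deltas": [1,0,0,0.001,0,0,0,1,0,0,0.001,0,0,0,1,0,0,0,0,0,0]}}

```text
clock: 16.2
tcp_pos: [0.4817, -0.1732, 0.1271]
orientation: [-0.0, 0.706, 0.708, 0.0]
wrist_force: [0.4, -0.3, -3.4]
finger_gap: 0.0198
```

{"name": "move_arm", "arguments": {"deltas": [1,0,0,0.001,0,0,0,1,0,0,0.0005,0,0,0,1,0,0,0,0,0,0]}}

```text
clock: 16.58
tcp_pos: [0.4819, -0.1733, 0.1265]
orientation: [0.0, 0.706, 0.709, 0.0]
wrist_force: [-1.8, 0.9, 5.1]
finger_gap: 0.0197
```

{"name": "move_arm", "arguments": {"deltas": [1,0,0,0.001,0,0,0,1,0,0,0,0,0,0]}}

```text
clock: 16.82
tcp_pos: [0.4819, -0.1733, 0.1265]
orientation: [0.001, 0.706, 0.709, 0.0]
wrist_force: [-4.2, 3.9, 12.1]
finger_gap: 0.0201
```

Contact came at z = 0.1265, which is exactly the predicted seated height. I take off the load, release, rise and check.

{"name": "move_arm", "arguments": {"deltas": [1,0,0,-0.0015,0,0,0,-1,0,0,0,0,0,0,-1,0,0,0,0,0,0,-1,0,0,0,0,0,0,-1,0,0,0,0,0,0,-1,0,0,-0.025,0,0,0,-1,0,0,-0.025,0,0,0,-1,0,0,0,0,0,0]}}

```text
clock: 17.82
tcp_pos: [0.4831, -0.174, 0.1781]
orientation: [0.002, 0.706, 0.709, 0.001]
wrist_force: [-1.7, 0.3, 0.1]
finger_gap: 0.0857
```

```bash
python3 - <<'E'
from cov import *
s=env.get_state();print(s['tcp_pos'],s['wrist_force'])
for n in ('top','scene','wrist'):
    p,A,C,red,yel=meas(n,n+'8'); print(n,cover(A,C,(.482,-.172),(.07,.11)))
    k=A[yel&(A[:,2]>.132)&(A[:,2]<.15)]
    if len(k): print('knob',len(k),k.mean(0).round(4),((k.min(0)+k.max(0))/2).round(4))
    m=(C.max(1)<60)&(A[:,2]>.108)&(A[:,2]<.116)&(np.hypot(A[:,0]-.483,A[:,1]+.173)<.027);k=A[m]
    if len(k)>20:
        f=least_squares(lambda a:np.hypot(k[:,0]-a[0],k[:,1]-a[1])-.018,k[:,:2].mean(0),loss='soft_l1',f_scale=.002); print('collar',len(k),f.x.round(4),k[:,2].mean())
E
```

```text
[ 0.48309454 -0.17397713  0.17808071] [-1.68667627  0.29927808  0.12511206]
top (array([ 0.4838, -0.1718]), 'z', 0.0883, 'tilt deg', array([ 0.08, -0.06]), 3213)
knob 6 [ 0.4907 -0.1742  0.1399] [ 0.4901 -0.1733  0.1405]
collar 228 [ 0.4839 -0.1718] 0.11206288873108097
scene (array([ 0.4835, -0.1744]), 'z', 0.0884, 'tilt deg', array([-0.42,  0.04]), 2891)
collar 128 [ 0.4838 -0.1749] 0.11208198546393855
wrist (array([ 0.481 , -0.1729]), 'z', 0.0873, 'tilt deg', array([ 0.07, -0.05]), 23751)
knob 774 [ 0.481  -0.1724  0.1392] [ 0.4812 -0.1726  0.139 ]
collar 1047 [ 0.4811 -0.1725] 0.1110332245677592
```

View pics/wrist8.png

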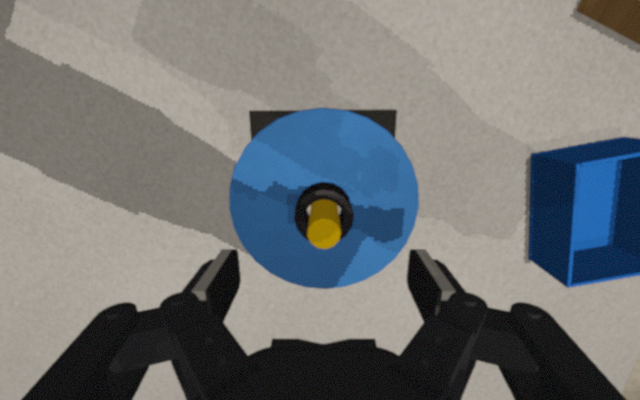

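View pics/scene8.png

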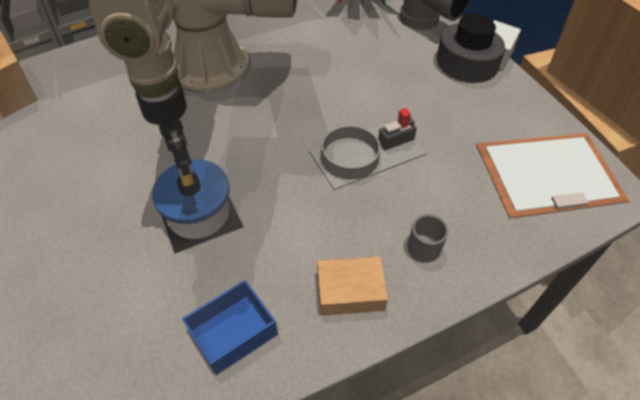

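The lid is seated: cover top at z = 0.0883 (0.088 expected), knob top about 0.14, level. In the wrist view the collar is at px (323,212), central between the jaws. Next I narrow the jaws to about 60 mm and come down around the collar.

{"name": "move_arm", "arguments": {"deltas": [-0.4,0.001,-0.001,0,0,0,0,-0.4,0,0,0,0,0,0,-0.4,0,0,0.02,0,0,0,-0.4,0,0,0.02,0,0,0,-0.4,0,0,0.018,0,0,0,-0.4,0,0,0.01,0,0,0,-0.4,0,0,0.003,0,0,0,-0.4,0,0,0,0,0,0]}}

```text
clock: 18.98
tcp_pos: [0.481, -0.1724, 0.1055]
orientation: [0.0, 0.706, 0.709, 0.0]
wrist_force: [0.2, -0.5, -0.3]
finger_gap: 0.0599
```

```bash
python3 - <<'E'
from cov import *
p,A,C,red,yel=meas('wrist','wrist9')
p=imaging.read_camera('scene'); im=cv2.resize(p['img'][120:260,120:300],None,fx=4,fy=4); cv2.imwrite('pics/s9z.png',im[:,:,::-1])
E
```

```text
(no output)
```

View pics/wrist9.png

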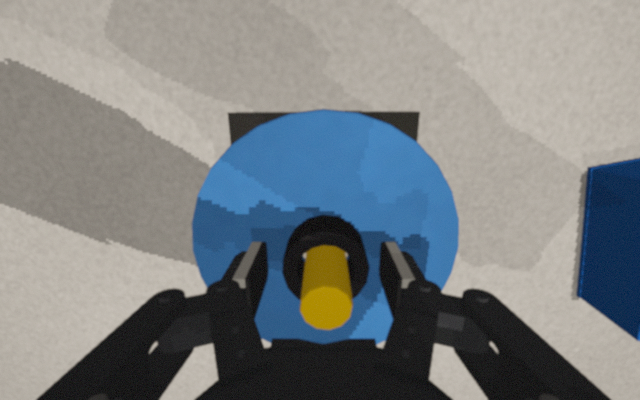

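View pics/s9z.png

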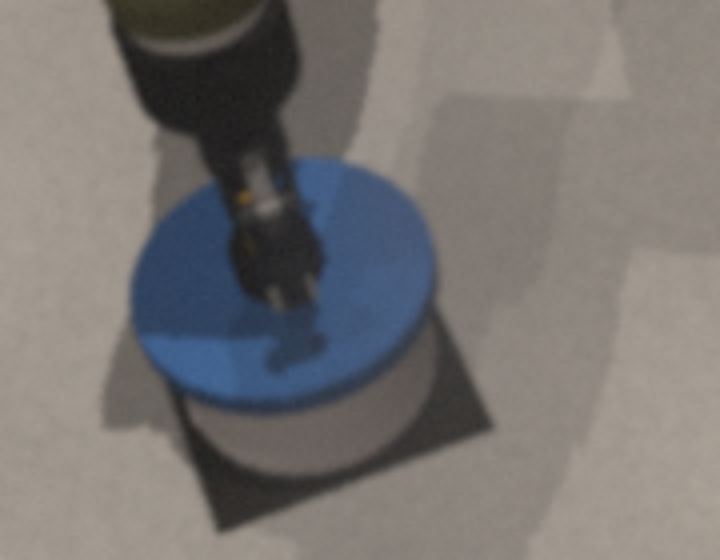

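{"name": "move_arm", "arguments": {"deltas": [-0.4,-0.001,0.001,0.003,0,0,0,-0.2,0,0,0,0,0,0,-0.1,0,0,0,0,0,0,1,0,0,0,0,0,0,1,0,0,0,0,0,0,1,0,0,0,0,0,0,1,0,0,0,0,0,0], "squeeze": 50}}

```text
clock: 19.95
tcp_pos: [0.482, -0.1734, 0.1028]
orientation: [0.0, 0.706, 0.709, 0.0]
wrist_force: [-1.2, 1.2, 5.3]
finger_gap: 0.0421
```

{"name": "move_arm", "arguments": {"deltas": [1,0,0,-0.002,0,0,0,1,0,0,-0.003,0,0,0,1,0,0,-0.004,0,0,0,1,0,0,-0.006,0,0,0,1,0,0,0,0,0,0,1,0,0,0,0,0,0]}}

```text
clock: 20.7
tcp_pos: [0.4818, -0.1733, 0.1173]
orientation: [0.0, 0.706, 0.708, 0.0]
wrist_force: [0.1, 0.6, -2.9]
finger_gap: 0.0421
```

```bash
python3 - <<'E'
from cov import *
s=env.get_state();print(s['tcp_pos'],s['wrist_force'])
for n in ('top','scene','wrist'):
    p,A,C,red,yel=meas(n,n+'10'); print(n,cover(A,C,(.482,-.172),(.085,.12)))
    k=A[yel&(A[:,2]>.125)&(np.hypot(A[:,0]-.483,A[:,1]+.173)<.03)]
    if len(k): print('knob',len(k),k.mean(0).round(4),np.percentile(k[:,2],[50,95]))
E
```

```text
[ 0.48178575 -0.17329876  0.11731059] [ 0.09999479  0.56323199 -2.92225599]
top (array([ 0.4835, -0.1721]), 'z', 0.1027, 'tilt deg', array([-0.09, -0.02]), 2755)
scene (array([ 0.4831, -0.1744]), 'z', 0.1028, 'tilt deg', array([-0.45,  0.03]), 2828)
wrist (array([ 0.4807, -0.1701]), 'z', 0.1015, 'tilt deg', array([-0.06, -0.09]), 36209)
knob 2080 [ 0.4809 -0.1701  0.1373] [0.13892008 0.1400269 ]
```

View pics/wrist10.png

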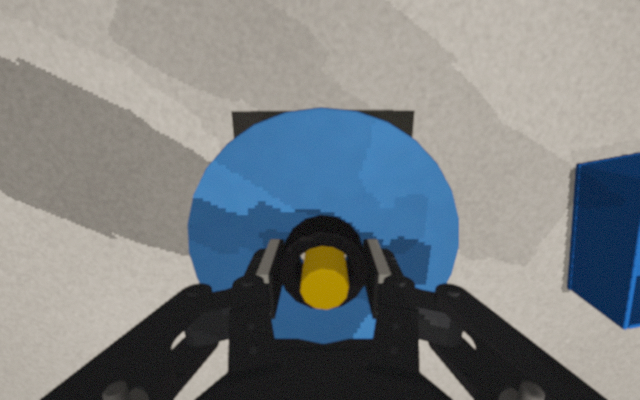

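The knob stayed at z = 0.139 while the cover rose 14 mm, so the dust lid is left behind. I keep lifting straight up.

{"name": "move_arm", "arguments": {"deltas": [1,0,0,-0.01,0,0,0,1,0,0,-0.015,0,0,0,1,0,0,-0.02,0,0,0,1,0,0,-0.025,0,0,0,1,0,0,-0.025,0,0,0,1,0,0,-0.025,0,0,0,1,0,0,-0.025,0,0,0,1,0,0,-0.015,0,0,0,1,0,0,-0.005,0,0,0,1,0,0,0,0,0,0]}}

```text
clock: 22.1
tcp_pos: [0.4817, -0.1733, 0.2821]
orientation: [-0.0, 0.706, 0.709, 0.0]
wrist_force: [0.0, -0.7, -2.6]
finger_gap: 0.0422
```

{"name": "move_arm", "arguments": {"deltas": [1,0,0,0,0,0,0,1,0,0,0,0,0,0,1,0,0,0,0,0,0,1,0,0,0,0,0,0]}}

```text
clock: 22.6
tcp_pos: [0.4817, -0.1733, 0.2821]
orientation: [-0.0, 0.706, 0.708, 0.0]
wrist_force: [0.3, 0.3, -2.4]
finger_gap: 0.0419
```

```bash
python3 - <<'E'
from cov import *
s=env.get_state();print(s['tcp_pos'],s['wrist_force'],np.abs(s['qvel']).max(),s['finger_gap'])
for n in ('top','scene','wrist'):
    p,A,C,red,yel=meas(n,n+'11'); print(n,cover(A,C,(.482,-.172),(.2,.35)))
    k=A[yel&(A[:,2]>.1)&(np.hypot(A[:,0]-.483,A[:,1]+.173)<.04)]
    if len(k): print('knob',len(k),k.mean(0).round(4),np.percentile(k[:,2],[50,95]))
    w=(C.min(1)>110)&(A[:,2]>.06)&(A[:,2]<.1)&(np.hypot(A[:,0]-.483,A[:,1]+.173)<.075); k=A[w]
    if len(k)>20: print('white flange',len(k),np.median(k[:,2]),np.linalg.lstsq(np.c_[k[:,:2],np.ones(len(k))],k[:,2],rcond=None)[0].round(3),k.min(0),k.max(0))
    for t in('blue_bin','carton','coupling'):
        r=imaging.recognise(p,t); 
        if n=='top' and r: print(t,r[0])
E
```

```text
[ 0.48172411 -0.17328326  0.28209806] [ 0.26402249  0.28035291 -2.39205897] 0.002167382910282969 0.041935083027389256
top (array([ 0.4835, -0.1722]), 'z', 0.2675, 'tilt deg', array([-0.11, -0.03]), 4558)
white flange 483 0.0844033913043668 [-0.023 -0.004  0.094] [ 0.42777963 -0.23767759  0.06377415] [ 0.54820124 -0.10592754  0.08823117]
blue_bin {'centre': [434.6, 141.1], 'confidence': 0.56}
carton {'centre': [442.7, 282.2], 'confidence': 0.62}
coupling {'centre': [230.2, 137.1], 'confidence': 0.91}
scene (array([ 0.4829, -0.174 ]), 'z', 0.2678, 'tilt deg', array([-0.35, -0.06]), 3471)
knob 36 [ 0.4834 -0.1748  0.1409] [0.14097826 0.14313691]
white flange 1992 0.08434244195177844 [-0.023 -0.005  0.094] [ 0.41493804 -0.23963262  0.06174543] [ 0.54919807 -0.10735908  0.08942995]
wrist (array([ 0.4808, -0.1716]), 'z', 0.2667, 'tilt deg', array([-0.05, -0.08]), 36343)
```

View pics/scene11.png

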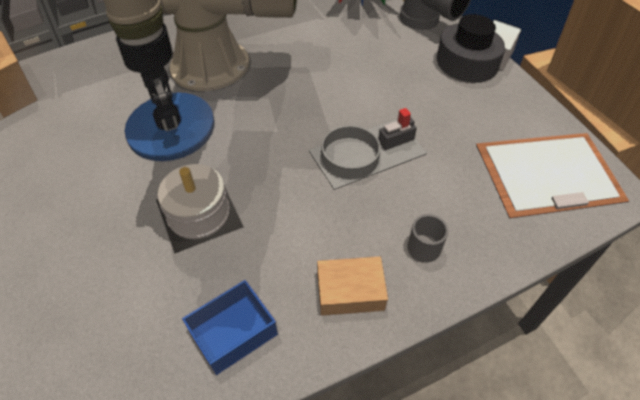

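View pics/wrist11.png

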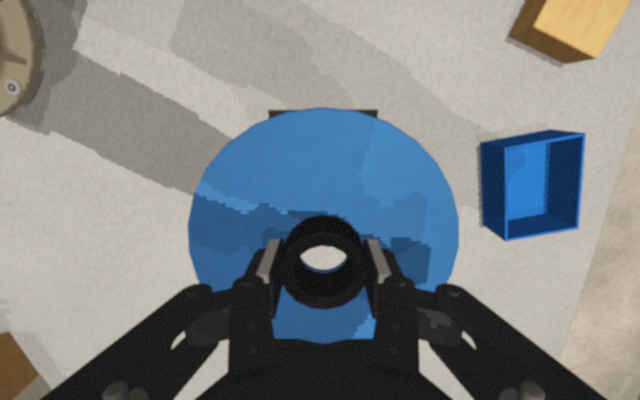

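```bash
python3 - <<'E'
from cov import *
p,A,C,red,yel=meas('scene','scene12')
w=(C.min(1)>90)&(A[:,2]>.07)&(A[:,2]<.1)&(np.hypot(A[:,0]-.4828,A[:,1]+.1742)<.06)&(np.hypot(A[:,0]-.4828,A[:,1]+.1742)>.02);k=A[w]
g=np.ones(len(k),bool);X=np.c_[k[:,:2]-[.4828,-.1742],np.ones(len(k))]
for _ in range(6):
    b=np.linalg.lstsq(X[g],k[g,2],rcond=None)[0]; g=abs(k[:,2]-X@b)<.003
print(g.sum(),np.degrees(b[:2]),b[2])
l=A[red&(A[:,2]>.09)&(A[:,2]<.1)];print('lock',l.mean(0))
im=cv2.resize(p['img'][120:260,120:300],None,fx=4,fy=4); cv2.imwrite('pics/s12z.png',im[:,:,::-1])
E
```

```text
1743 [-0.32282593  0.04635714] 0.08453057191073572
lock [0.48851062 0.31680688 0.0927689 ]
```

View pics/s12z.png

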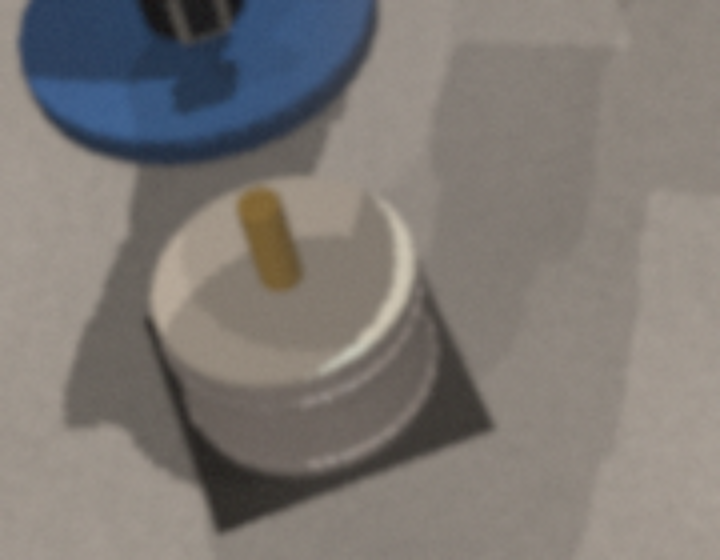

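```bash
python3 - <<'E'
from h import *
print(order.hand_in())
E
```

```text
the job is handed in; nothing more can be done
None
```

The job is done and handed in at about 23 s on the robot's clock. The dust lid is seated in the tin, and the gripper is holding the blue cover above it.

- **Lock:** I gripped the red grip and pulled it about 32 mm, until it stopped moving under a 17 N push. The wrist camera then put it about 134 mm from the knob, where 135 mm is expected at the end stop. The tongue was clear of the cover.
- **Carrying and seating:** I lifted both lids by the knob and lowered them in 0.5–1 mm steps at the end, pressing with no more than about 12 N. They touched down at the predicted height. The top of the dust lid's flange measured 84.5 mm above the bench, against 84 mm expected.
- **Cover:** I lifted it straight up by the collar, and the knob stayed at 140 mm. Its plate top is now at 0.267 m, about 18 cm above the lid's flange. It is level to about 0.1° by the top and wrist cameras, and the joints were at rest.

**Checks that disagreed:**
- The cameras differ by about 2 mm in absolute position, so I aligned the lids by relative offsets.
- The scene camera shows about 0.3–0.4° of tilt on both the cover and the seated lid. I take that as a calibration error.
- In the final scene picture the lock reads about 3 mm short of the wrist camera's travel figure. Only part of the grip's top was picked up there, so I relied on the stop force and the wrist view.
- In the last top picture the network reported the carton at the tin, which is a false detection. The scene picture shows the bin, carton and coupling where they started.

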